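# Snug the rub shaker's cap and shut the teak bin

## Robot

A 6-joint arm with a two-finger parallel gripper is mounted at the origin on the work surface. World frame = base frame: x ahead of the robot, y to its left, z up, the work surface at z = 0. Lengths are in mm, angles in rad, forces in N, time in s.
With the tool pointing down it reaches from about 300 to 850 mm from the base axis. Payload 4.2 kg.
Tool frame: the origin (TCP) lies midway between the tips of the shut fingers; the grasp point (between the pads) lies manip.tcp_to_grasp behind it (manip.tcp_to_grasp is the distance from the TCP to the grasp point, in mm); z points along the fingers, y is the line along which they close (so a half turn about z gives the same grasp; the last joint's range is limited). The gripper opens to 91 mm and grips with 3 to 60 N. Pads are 32 mm wide; open, the fingers measure 118 mm over their backs; the gripper's body (76 mm by 178 mm) begins 60 mm behind the grasp point.
Start: joints at [1.161, 0.32, 1.565, -0, 1.257, -0.02], TCP at [218.506, 531.882, 213.976] pointing down, gripper open.
Joint ranges: [-3.11, 3.11], [-0.84, 2.01], [0.21, 2.61], [-1.34, 4.49], [0.05, 2.63], [-2.56, 2.56]. Speed limits (rad/s): [2.57, 2.57, 3.14, 3.14, 3.14, 3.14].

## Interface

Orientations are given as [roll, pitch, yaw] about the fixed x, y, z axes, in that order (R = Rz(yaw) Ry(pitch) Rx(roll)).
In Python, from plant import manip, cams gives the robot as it stands. The module is installed in compiled form; this text tells all that it offers.
- The arm moves only by the shell command python3 -m pendant 'ROWS'. ROWS is JSON, a list that holds one entry, the list of rows, each a list of 7 numbers: the opening in per cent of the stroke, from 0 (shut) to 100 (fully open), then the shift along the tool's x, y, z in m, then the turn, a rotation vector about the tool's x, y, z in rad. A call has 1 to 20 rows; each row shifts and turns the commanded pose from where the row before left it, along the tool's axes as they then stand; what a row does not reach is not made up. A row lasts 1/10 s, in which the tool goes at most 50 mm and 8.59 degrees, less where a joint would pass 70% of its speed; a pose out of reach is approached as far as the arm can. A call is refused whole if a number of a shift passes 0.05 or a number of a turn 0.15, either way. A call with a gripper value outside its range is refused whole. The fingers move at their own pace and stop on an object; the grip force is fixed at half the most. Time passes only in rows, so rows that do not move let the fingers close. It gives the time, the measured TCP pose, the force, the opening and the grip force at its end, in the units of the state.
- manip.read_state(): the state, without advancing time (a new reading comes with each control period).
- cams.read_camera(name): name is "side" or "top"; returns a dict with "color" (480x640x3 uint8, red, green, blue), "range_z" (480x640 float32, mm along the optical axis (not along the pixel's ray), 0 where there is no reading), "vfov" (degrees; the focal length in pixels is half the picture's height over the tangent of half this angle, whatever the lens; pixels are square), "cx", "cy" (the principal point, pixels), "extrinsics" (4x4, takes a point from camera to world coordinates). Camera axes: x right, y down, z forward; pixel columns grow to the right and rows downward; lengths in mm; the calibration is good to about 2 mm. A picture is of the moment at which its call begins.
- manip.hand_in(): hands the job in; it is judged then, once.
Trained networks look in a picture, given as the dict that the camera call returned (one of the last four; its "shot" number tells which), for a name from the list of things; names that differ only in an ending like _2 or _b are one class to them, and where a whole thing is asked for, a point or a joint stands for the part that bears it (a point fixed in the world has none). Each returns a list of dicts, best first, with "p" (0 to 1); they miss things now and then, are a little off and sometimes report something else, mostly with a low value. They report only what shows in the picture. A call takes as long as a camera call.
- cams.regions_of(picture, thing): "pixels" (480x640 bool, what is visible of it).
- cams.pinpoint(picture, thing): "location" ([x, y, z] in mm, in world coordinates, good to about 4 mm: a listed point, or the origin of a listed thing).
The state is a dict: "clock": time; "joints": joint angles; "qd": joint speeds; "joint_efforts": joint torques, N m; "position": TCP position; "eef_rot": TCP orientation; "wrist_force": force on the tool from outside, world axes, zero at the start; "wrist_torque": the same for the moment, N m; "finger_gap": opening from 0.0 (shut) to 1.0 (fully open); "grip_force": force on a finger pad.
Only numpy, scipy, OpenCV 4.12 (cv2) and the standard library are available. Lean on these libraries where they do the work, as an engineer would, in place of code of your own. Each camera call takes 0.05 s, during which the arm holds its last target. There are 200 camera calls.

## Task

The spice-rub shaker in the slant-topped teak bin has been left with a loose cap. Slide the bin's lid open until it is well clear of the shaker, screw the black cap down clockwise until it is snug on its seal without overtightening it, then slide the lid fully shut and let go. Leave the bowl, the brush and the trivet where they are.

Things in the scene. Friction and masses are not known exactly. Their poses are not given: they have to be found in the camera images.
- bin: Slatted teak bin fixed to the ledge, 370 mm long (its y, to the left), 200 mm deep (its x, away from the robot). Origin: centre of the underside, z up. Its top slopes 30 degrees, 83 mm high at the front (robot side), 198 mm at the back. The left half of the slope is a fixed deck; the right half is an open compartment holding the shaker, which the lid covers.
- lid (a joint): Sliding lid of the bin, in m: 0 = fully shut over the right half, 0.17 = fully open, slid left (bin's +y) over the fixed deck. About 2 N of friction; it stays where it is left. The cap is clear of it, with room for fingers, from about 0.15 on.
- lid_grip (a point): Centre of the dark wooden grip bar on the lid: 90 mm long (its x, up the slope), 20 mm thick (its y, the way the lid opens), 30 mm tall (its z, square to the slope, up and towards the robot, 30 degrees from vertical). The lid panel's top surface is 15 mm below this point along z. With the lid shut it is 33 mm straight out along z from the cap's top.
- cap_top (a point): Centre of the top of the shaker's round black fluted cap, 56 mm across, 32 mm tall, straight sided. z: the cap's axis, parallel to lid_grip's z (30 degrees from vertical, towards the robot). x: the white pointer line, turns with the cap. The cap's top lies 8 mm or more below the lid's underside and sinks 1.27 mm per rad of thread. Walls are 50 mm or more from its side.
- thread (a joint): How far the cap is turned down its thread, rad, growing clockwise as seen looking down on the cap. Starts at 1.2 to 2.0 and runs against an even 0.20 N m up to 2.90, where the cap meets its seal and this value stops; any further turn of the cap counts in the joint cap. The cap stays where it is left.
- cap (a joint): Turn of the cap beyond meeting its seal, rad clockwise: 0 until thread reaches 2.90, then torque climbs as 0.26 N m + 0.8 N m per rad. Snug: 0.12 (0.36 N m) or more; about 0.25 (0.46 N m) is good. Past 0.65 (0.78 N m) it is overtightened and spoilt. Turned beyond 0.32 it eases back to 0.32 when let go; below that it stays.
- shaker_board (a point): On the cap's axis, at the top of the pale board round the shaker, 49 mm below the cap's top at thread 0; a white collar 68 mm across stands 5 mm up from the board. The clear shaker is held fast here and does not turn. A green arc on the board, down-slope, shows where the white pointer stands when snug (cap 0.12 to 0.55); a red arc, where it is overtightened.
- bowl: Bystander: empty stainless mixing bowl, 190 mm wide, 75 mm high; origin at the centre of its underside.
- brush: Bystander: red pastry brush, 210 mm long, lying flat; origin at the underside of its middle.
- trivet: Bystander: square black cast iron trivet, 150 mm wide, 20 mm high; origin at the centre of its underside.

How it is judged (in metres and radians):
On the way, in this order (a step that is already met when the one before it is completed fails the run):
1. the lid is slid open clear of the cap (value of joint lid above 0.13 m), for 0.2 s.
2. the cap is turned onto its seal until snug (value of joint cap above 0.12 rad), for 0.2 s.
3. the lid is slid fully shut (value of joint lid below 0.006 m), for 0.2 s.
At the end, for the whole second after the job is handed in: The lid is shut to within 6 mm, the cap is on its seal and snug (turned 0.12 to 0.65 rad past meeting the seal), and bowl, brush and trivet are within 30 mm of where they began (value of joint lid below 0.006 m and value of joint thread above 2.8 rad and value of joint cap between 0.12 and 0.65 rad and distance of each of bowl, brush, trivet from where it was at the start of the episode below 0.03 m); the robot touches nothing.
It fails at once if the cap is overtightened (value of joint cap above 0.65 rad).
It fails at once if the bowl, brush or trivet is pushed away (distance of any of bowl, brush, trivet from where it was at the start of the episode above 0.03 m).
It also fails if it takes over 62 s, if anything falls off the work surface, if the arm or the gripper's body presses on something with over 40 N, if the wrist force passes 120 N, or if a joint passes its speed limit or range.

## Working session

There is one attempt and no reset: what is moved stays moved. The work goes in short steps, Python scripts to look and compute and a shell command to move; the robot and the scene stay as the last step left them, time stands still between calls to the robot, and variables do not carry over. Pictures are saved under pics/ and viewed, at most 10 in all, crops included, and the job is handed in when it is done.

```bash
mkdir -p pics; cat > h.py <<'E'
import numpy as np, cv2
from scipy.spatial.transform import Rotation as R
from plant import manip, cams
np.set_printoptions(precision=4,suppress=True)
def save(p,n): cv2.imwrite('pics/'+n,p['color'][:,:,::-1])
def st():
    s=manip.read_state(); return s, np.array(s['position']), R.from_euler('xyz',s['eef_rot'])
E
python3 - <<'E'
from h import *
s,p,r=st(); print(s, manip.tcp_to_grasp)
for n in('side','top'):
    c=cams.read_camera(n); save(c,n+'0.png'); print(n,c['extrinsics'],c['vfov'])
    for t in('bin','lid_grip','cap_top','shaker_board','bowl','brush','trivet'):
        print(t,[(np.array(d['location']),round(d['p'],2)) for d in cams.pinpoint(c,t)[:2]])
E
```

```text
{'clock': 0.0, 'joints': array([ 1.161 ,  0.3203,  1.5657, -0.    ,  1.2574, -0.02  ]), 'qd': array([-0.0008,  0.0007,  0.0008, -0.0015,  0.0002, -0.0004]), 'joint_efforts': array([ -0.0012, -41.2452, -23.1973,   0.0724,   0.0459,  -0.0002]), 'position': array([218.3083, 531.411 , 213.1091]), 'eef_rot': array([-3.1398,  0.    ,  2.7518]), 'wrist_force': array([-0.7835,  1.1502, -0.3555]), 'wrist_torque': array([-0.0039,  0.0066, -0.0539]), 'grip_force': 0.0, 'finger_gap': 1.0008674842016696} 18.8
side [[   0.9085   -0.2364    0.3445  193.6443]
 [  -0.4176   -0.4898    0.7653 -866.4817]
 [  -0.0122   -0.8392   -0.5437  788.6591]
 [   0.        0.        0.        1.    ]] 49.99941625740623
bin [(array([495. ,  38.3,   1.6]), 0.98)]
lid_grip [(array([483.3,  51.7, 163. ]), 0.9)]
cap_top [(array([493.3, -51.4, 130.2]), 0.84)]
shaker_board [(array([510.5, -48.7,  91.2]), 0.95)]
bowl [(array([531.6, 359.5,  -3.1]), 0.86)]
brush [(array([642.8, -37.7,   2.1]), 0.59)]
trivet [(array([ 470.5, -254.6,   -1.6]), 0.57)]
top [[  -0.0183   -0.993     0.117   483.2948]
 [  -0.9998    0.019     0.0048   64.8156]
 [  -0.007    -0.1169   -0.9931 1323.2284]
 [   0.        0.        0.        1.    ]] 49.15066042068999
bin [(array([492.2,  35.4,   1.2]), 0.87)]
lid_grip [(array([494.6, -55.4, 134.1]), 0.7)]
cap_top [(array([493.7, -54.3, 132.4]), 0.7)]
shaker_board [(array([515.7, -51.7,  93. ]), 0.77), (array([495.8, -55.6, 133. ]), 0.71)]
bowl [(array([537. , 360.5,  -1.5]), 0.87)]
brush [(array([642.1, -41.4,  -2.6]), 0.91), (array([493.7, -56.7, 132.2]), 0.28)]
trivet [(array([ 467.5, -252.4,   -1.8]), 0.74)]
```

View pics/side0.png

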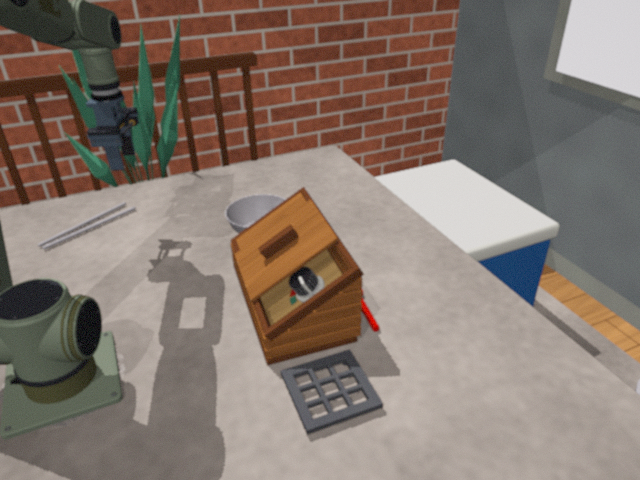

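View pics/top0.png

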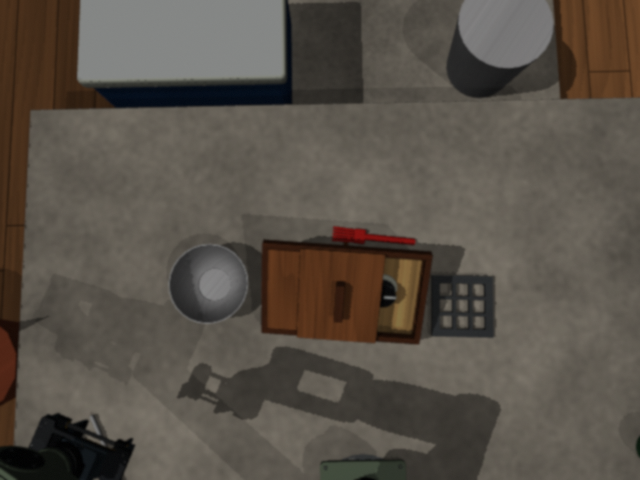

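The side view shows the bin with the lid part open (grip around (280,243)), and the cap at (303,282). The top view shows the grip at (342,300), the cap partly under the lid at (389,292), the bowl left, the brush behind and the trivet right. Next I measure the grip and bin orientation from depth.

```bash
cat >> h.py <<'E'
def cloud(c):
    f=240/np.tan(np.radians(c['vfov']/2)); v,u=np.mgrid[:480,:640]; z=c['range_z'].astype(float)
    P=np.stack([(u-c['cx'])/f*z,(v-c['cy'])/f*z,z],-1)
    E=np.array(c['extrinsics']); Q=P@E[:3,:3].T+E[:3,3]; Q[z<=0]=np.nan; return Q
def proj(c,p):
    f=240/np.tan(np.radians(c['vfov']/2)); E=np.array(c['extrinsics']); q=E[:3,:3].T@(np.array(p)-E[:3,3]); return f*q[0]/q[2]+c['cx'],f*q[1]/q[2]+c['cy']
E
python3 - <<'E'
from h import *
for n in('top','side'):
    c=cams.read_camera(n); Q=cloud(c); print(n,c['cx'],c['cy'])
    for t in('bin','lid'):
        L=cams.regions_of(c,t)
        if not L: print('no',t); continue
        m=L[0]['pixels']; print(t,L[0]['p'],m.sum())
        if t=='lid':
            P=Q[m&np.isfinite(Q[...,0])]
            q=P
            for k in range(8):
                ce=np.median(q,0) if k==0 else q.mean(0); nn=np.linalg.svd(q-ce,full_matrices=False)[2][2]; nn*=np.sign(nn[2])
                d=(P-ce)@nn; q=P[abs(d)<max(4,20-4*k)]
            print('normal',nn,'tilt',np.degrees(np.arccos(nn[2])),'yaw of down-slope',np.degrees(np.arctan2(nn[1],-nn[0])),'ce',ce,len(q))
            g=P[(d>22)&(d<40)]; print('grip top',len(g),g.mean(0),np.median((g-ce)@nn), 'ctr', g.mean(0)-15*nn)
            r=cv2.minAreaRect(np.c_[g[:,0],g[:,1]].astype(np.float32)); print('gripxy',r)
            print('lid xy',cv2.minAreaRect(q[:,:2].astype(np.float32)))
        else:
            P=Q[m&np.isfinite(Q[...,0])]; print('bin xy',cv2.minAreaRect(P[P[:,2]>60][:,:2].astype(np.float32)))
    print('lidgrip',[(np.array(d['location']),d['p']) for d in cams.pinpoint(c,'lid_grip')])
E
```

```text
top 328.9748248333196 239.19471116808486
bin 0.86 15882
bin xy ((504.67236328125, 40.95472717285156), (370.5125427246094, 226.1814422607422), 85.12753295898438)
lid 0.65 7438
normal [-0.4974  0.0456  0.8663] tilt 29.967404742810814 yaw of down-slope 5.241065931624462 ce [494.8517  51.2733 154.146 ] 6601
grip top 344 [477.5476  52.8336 178.1633] 29.66639119066113 ctr [485.0089  52.1492 165.1686]
gripxy ((477.2241516113281, 52.88872146606445), (19.96813201904297, 80.9937744140625), 84.87995910644531)
lid xy ((491.2548522949219, 51.50155258178711), (181.93667602539062, 197.5495147705078), 84.88811492919922)
lidgrip [(array([485.1,  52.1, 164.6]), 0.59)]
side 328.7778438683635 238.66418830746588
bin 0.95 15873
bin xy ((501.4985656738281, 71.75703430175781), (442.9729919433594, 212.58901977539062), 84.697998046875)
lid 0.85 5051
normal [-0.4978  0.0436  0.8662] tilt 29.979816852166376 yaw of down-slope 5.00451510897533 ce [490.1874  35.2154 152.4275] 4233
grip top 307 [475.6456  46.5757 176.1151] 28.845617084081223 ctr [483.1124  45.9218 163.1221]
gripxy ((476.60345458984375, 48.95274353027344), (24.89173126220703, 79.6566390991211), 84.8907470703125)
lid xy ((490.6658935546875, 48.047420501708984), (187.3540496826172, 195.44631958007812), 85.02742767333984)
lidgrip [(array([483.4,  47.3, 160.8]), 0.79), (array([640.5, -38.7,   2.7]), 0.73)]
```

```bash
cat >> h.py <<'E'
n=np.array([-.4977,.0446,.8662]); n/=np.linalg.norm(n); yb=np.array([.0895,.996,0]); yb-=n*(yb@n); yb/=np.linalg.norm(yb)
RT=R.from_matrix(np.c_[np.cross(yb,-n),yb,-n])
def togo(tgt,Rt=RT,after=True):
    s,p,r=st(); dr=(r.inv()*Rt).as_rotvec(); b=Rt if after else r
    print('turn',dr,'shift(tool axes%s) m'%(' after turn' if after else ''),b.inv().apply(np.array(tgt)-p)/1e3,'j',s['joints'],'F',s['wrist_force'],'gap',s['finger_gap'],'t',s['clock'])
G=np.array([484.5,51.0,164.5])
E
python3 - <<'E'
from h import *
togo(G+70*n)
E
```

```text
turn [-0.0785 -0.5193 -0.2934] shift(tool axes after turn) m [-0.242  -0.4552  0.1267] j [ 1.161   0.3196  1.5645  0.      1.2574 -0.02  ] F [ 0.2582 -1.0069 -0.3267] gap 0.9993475266113275 t 1.2
```

```bash
python3 -m pendant '[[[100,0,0,0,-0.0131,-0.0866,-0.0489],[100,0,0,0,-0.0131,-0.0866,-0.0489],[100,0,0,0,-0.0131,-0.0866,-0.0489],[100,0,0,0,-0.0131,-0.0866,-0.0489],[100,0,0,0,-0.0131,-0.0866,-0.0489],[100,0,0,0,-0.0131,-0.0866,-0.0489],[100,-0.018,-0.034,0.009,0,0,0],[100,-0.018,-0.034,0.009,0,0,0],[100,-0.018,-0.034,0.009,0,0,0],[100,-0.018,-0.034,0.009,0,0,0],[100,-0.018,-0.034,0.009,0,0,0],[100,-0.018,-0.034,0.009,0,0,0],[100,-0.018,-0.034,0.009,0,0,0],[100,-0.018,-0.034,0.009,0,0,0],[100,-0.018,-0.034,0.009,0,0,0],[100,-0.018,-0.034,0.009,0,0,0],[100,-0.018,-0.034,0.009,0,0,0],[100,-0.018,-0.034,0.009,0,0,0],[100,0,0,0,0,0,0]]]'
python3 -c "
from h import *
togo(G+70*n)"
```

```text
clock: 3.1
position: [423.3, 98.9, 229.0]
eef_rot: [-3.141, 0.525, 3.042]
wrist_force: [-0.4, -0.4, 0.5]
finger_gap: 1.003
grip_force: 0.0
turn [-0.0053  0.0015 -0.0086] shift(tool axes after turn) m [-0.0243 -0.0423  0.0185] j [ 0.3837 -0.1395  2.1679 -0.3817  0.6757 -0.841 ] F [-0.3714 -0.4273  0.5115] gap 1.003308417476907 t 3.1
```

```bash
python3 -m pendant '[[[100,-0.012,-0.021,0.009,-0.005,0.0015,-0.0086],[100,-0.012,-0.021,0.009,0,0,0],[100,0,0,0,0,0,0],[100,0,0,0.03,0,0,0],[100,0,0,0.03,0,0,0],[100,0,0,0,0,0,0],[100,0,0,0,0,0,0]]]'
python3 -c "
from h import *
togo(G-8*n)"
```

```text
clock: 3.8
position: [477.6, 58.2, 172.6]
eef_rot: [-3.142, 0.521, 3.063]
wrist_force: [0.1, -0.1, 0.5]
finger_gap: 1.0
grip_force: 0.0
turn [ 0.0055 -0.0027  0.0099] shift(tool axes after turn) m [-0.0025 -0.0066  0.0188] j [ 0.1893 -0.0021  2.21   -0.3091  0.4472 -1.057 ] F [ 0.1442 -0.0737  0.509 ] gap 1.0004705812982064 t 3.8
```

```bash
python3 -m pendant '[[[100,-0.0025,-0.0065,0.009,0.0055,-0.0027,0.0099],[100,0,0,0.009,0,0,0],[0,0,0,0,0,0,0],[0,0,0,0,0,0,0],[0,0,0,0,0,0,0],[0,0,0,0,0,0,0],[0,0,0,0,0,0,0],[0,0,0,0,0,0,0],[0,0,0,0,0,0,0],[0,0,0,0,0,0,0]]]'
python3 -c "
from h import *
togo(G-8*n)"
```

```text
clock: 4.8
position: [488.7, 49.8, 158.5]
eef_rot: [3.141, 0.525, 3.051]
wrist_force: [-0.1, 0.2, 0.6]
finger_gap: 0.332
grip_force: 0.0
turn [-0.0005  0.0016 -0.0013] shift(tool axes after turn) m [0.0007 0.0008 0.0006] j [ 0.1646  0.0338  2.2202 -0.3332  0.3966 -1.0394] F [-0.0606  0.2355  0.6268] gap 0.33154076957056466 t 4.8
```

```bash
python3 -m pendant '[[[0,0,0,0,0,0,0],[0,0,0,0,0,0,0],[0,0,0,0,0,0,0],[0,0,0,0,0,0,0],[0,0,0,0,0,0,0],[0,0,0.006,0,0,0,0],[0,0,0.01,0,0,0,0],[0,0,0.01,0,0,0,0],[0,0,0.01,0,0,0,0],[0,0,0.01,0,0,0,0],[0,0,0.01,0,0,0,0],[0,0,0.005,0,0,0,0],[0,0,0,0,0,0,0],[0,0,0,0,0,0,0]]]'
python3 -c "
from h import *
togo(G-8*n)
c=cams.read_camera('side'); save(c,'side1.png')
for k in ('top','side'):
    c=cams.read_camera(k); 
    for t in('lid_grip','cap_top','shaker_board'): print(k,t,[(np.array(d['location']),d['p']) for d in cams.pinpoint(c,t)[:2]])
"
```

```text
clock: 6.2
position: [494.3, 110.9, 158.4]
eef_rot: [3.14, 0.525, 3.051]
wrist_force: [-0.0, 1.3, -0.4]
finger_gap: 0.22
grip_force: 30.0
turn [ 0.0004  0.0017 -0.0011] shift(tool axes after turn) m [ 0.0008 -0.0605  0.0005] j [ 0.3347  0.0701  2.1805 -0.4903  0.4525 -0.7495] F [-0.0066  1.2828 -0.3598] gap 0.22048331727947265 t 6.2
top lid_grip [(array([488.7, 112.6, 162.6]), 0.57)]
top cap_top [(array([493.5, -55.5, 131.3]), 0.81)]
top shaker_board [(array([514.8, -50.5,  88.4]), 0.78)]
side lid_grip [(array([490.8, 112.3, 163.2]), 0.9)]
side cap_top [(array([494.6, -49.3, 130.1]), 0.56)]
side shaker_board [(array([511.5, -48.1,  91.1]), 0.92)]
```

View pics/side1.png

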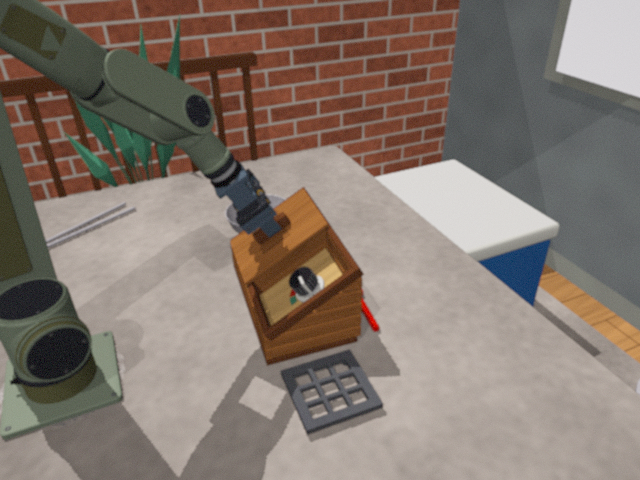

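```bash
python3 -m pendant '[[[0,0,0.003,0,0,0,0],[0,0,0,0,0,0,0],[100,0,0,0,0,0,0],[100,0,0,0,0,0,0],[100,0,0,0,0,0,0],[100,0,0,0,0,0,0],[100,0,0,-0.02,0,0,0],[100,0,0,-0.03,0,0,0],[100,0,0,-0.03,0,0,0],[100,0,0,0,0,0,0]]]'
python3 - <<'E'
from h import *
st_=st()[0]; print(st_['finger_gap'],st_['position'])
res=[]
for k in ('top','side'):
    c=cams.read_camera(k); Q=cloud(c)
    L=cams.regions_of(c,'cap_top'); m=L[0]['pixels']; print(k,L[0]['p'],m.sum())
    loc=np.array(cams.pinpoint(c,'cap_top')[0]['location'])
    P=Q[m&np.isfinite(Q[...,0])]; d=(P-np.array([493.5,-53,131]))@n
    print(loc,'height hist',np.histogram(d,bins=np.arange(-30,20,4)))
    xb=np.cross(yb,n)
    top=np.percentile(d,85); q=P[abs(d-top)<3]; a=np.c_[q@xb,q@yb].astype(np.float32)
    (ca,cb),rad=cv2.minEnclosingCircle(a); print('circle ctr world',ca*xb+cb*yb+(q@n).mean()*n,rad,len(q))
    u,v=proj(c,loc); u,v=int(u),int(v); w=25
    cr=c['color'][v-w:v+w,u-w:u+w,::-1]; cv2.imwrite(f'pics/cap_{k}.png',cv2.resize(cr,(400,400),interpolation=cv2.INTER_CUBIC))
a,b=cv2.imread('pics/cap_top.png'),cv2.imread('pics/cap_side.png'); cv2.imwrite('pics/caps.png',np.hstack([a,b]))
E
```

```text
clock: 7.65
position: [455.3, 118.1, 231.5]
eef_rot: [3.137, 0.531, 3.05]
wrist_force: [-0.3, 0.4, -0.2]
finger_gap: 0.886
grip_force: 0.0
0.8862280447122725 [455.3245 118.0744 231.4566]
top 0.85 568
[493.  -57.2 132.9] height hist (array([  3,  12,  11,  22,  21,  18,  20,  94, 290,  69,   1,   0]), array([-30, -26, -22, -18, -14, -10,  -6,  -2,   2,   6,  10,  14,  18]))
circle ctr world [490.7107 -47.874  134.6485] 28.26030731201172 310
side 0.76 686
[494.1 -54.4 132.3] height hist (array([  5,  34,  44,  34,  43,  35,  43,  59, 313,  29,   0,   0]), array([-30, -26, -22, -18, -14, -10,  -6,  -2,   2,   6,  10,  14,  18]))
circle ctr world [490.6784 -52.1064 134.3004] 29.50861358642578 343
```

View pics/caps.png

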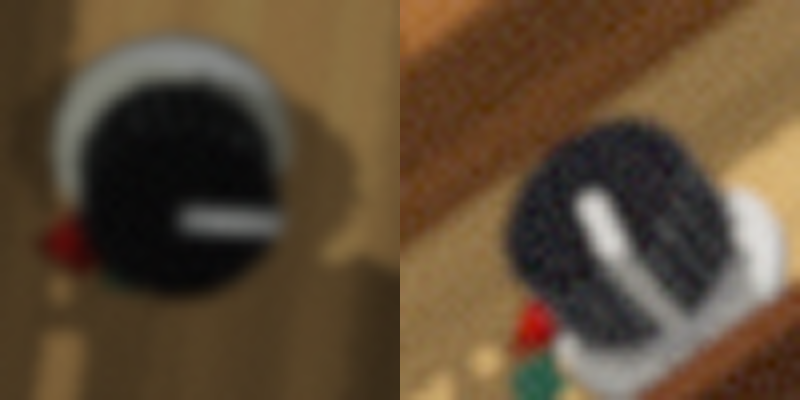

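The crops show the cap with the white pointer toward bin -y (right in the top view), and the green/red arcs down-slope; so roughly a quarter turn or more clockwise is needed, as expected. The compartment is clear of the lid.

```bash
echo 'C=np.array([491.5,-52,134.2])' >> h.py; python3 -c "
from h import *
togo(C+60*n)"
```

```text
turn [-0.0017 -0.0008 -0.0009] shift(tool axes after turn) m [ 0.0009 -0.1649  0.0458] j [ 0.3951 -0.0723  2.1189 -0.3904  0.662  -0.8277] F [ 0.6941 -0.4308  0.8272] gap 1.001931470189192 t 7.95
```

```bash
python3 -m pendant '[[[100,0.001,-0.03,0,-0.0017,-0.0008,-0.0009],[100,0,-0.03,0,0,0,0],[100,0,-0.03,0,0,0,0],[100,0,-0.03,0.005,0,0,0],[100,0,-0.03,0.02,0,0,0],[100,0,-0.015,0.02,0,0,0],[100,0,0,0,0,0,0],[100,0,0,0,0,0,0],[100,0,0,0,0,0,0]]]'
python3 -c "
from h import *
togo(C-30*n)
c=cams.read_camera('side');save(c,'side2.png')
print([(np.array(d['location']),d['p']) for d in cams.pinpoint(c,'cap_top')[:2]])
"
```

```text
clock: 8.85
position: [461.6, -48.5, 188.4]
eef_rot: [3.14, 0.526, 3.052]
wrist_force: [-0.1, -0.3, -0.4]
finger_gap: 1.0
grip_force: 0.0
turn [0.0016 0.0025 0.0004] shift(tool axes after turn) m [ 0.001  -0.0008  0.0919] j [-0.1542 -0.0634  2.222   0.077   0.4594 -1.6961] F [-0.1329 -0.3331 -0.3998] gap 0.9999798813700393 t 8.85
[(array([497.2, -49.7, 129.7]), 0.97)]
```

View pics/side2.png

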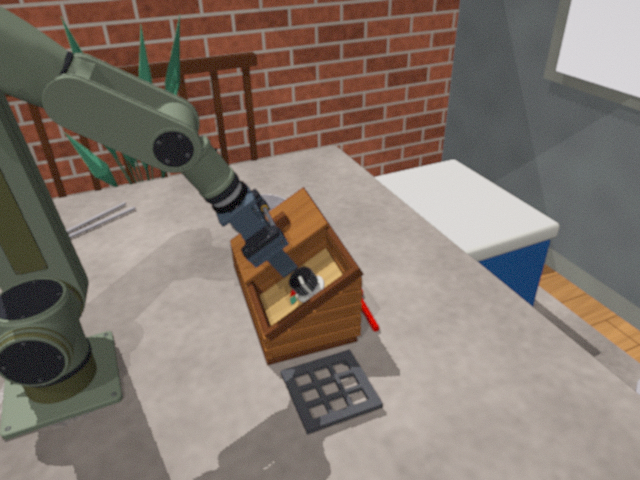

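The fingers straddle the cap around (300,278), gripper lined up with the slope. Descending and gripping.

```bash
python3 -m pendant '[[[100,0.001,-0.001,0.03,0,0,0],[100,0,0,0.03,0,0,0],[100,0,0,0.02,0,0,0],[100,0,0,0.01,0,0,0],[100,0,0,0,0,0,0],[100,0,0,0,0,0,0],[0,0,0,0,0,0,0],[0,0,0,0,0,0,0],[0,0,0,0,0,0,0],[0,0,0,0,0,0,0],[0,0,0,0,0,0,0],[0,0,0,0,0,0,0],[0,0,0,0,0,0,0],[0,0,0,0,0,0,0],[0,0,0,0,0,0,0]]]'
python3 -c "
from h import *
togo(C-30*n); s,p,r=st(); print(r.inv().apply(s['wrist_torque']),r.inv().apply(s['wrist_force']),s['grip_force'])
"
```

```text
clock: 10.45
position: [505.7, -51.6, 109.8]
eef_rot: [3.137, 0.525, 3.051]
wrist_force: [4.6, 19.4, 0.2]
finger_gap: 0.604
grip_force: 30.0
turn [ 0.0042  0.0015 -0.0012] shift(tool axes after turn) m [ 0.     -0.0016  0.0018] j [-0.1458  0.1345  2.273   0.1543  0.2127 -1.7691] F [ 4.5598 19.4475  0.2181] gap 0.6044266708869582 t 10.45
[-3.2805  0.0108  0.1321] [-2.5091 19.7753  1.2995] 29.96587246656418
```

```bash
python3 -m pendant '[[[0,0,0.001,0.0,0,0,0],[0,0,0.001,0,0,0,0],[0,0,0,0,0,0,0],[0,0,0,0,0,0,0]]]'
python3 -c "
from h import *
togo(C-30*n); s,p,r=st(); print(r.inv().apply(s['wrist_torque']),r.inv().apply(s['wrist_force']),s['grip_force'])
"
```

```text
clock: 10.85
position: [505.8, -51.4, 109.8]
eef_rot: [3.139, 0.525, 3.051]
wrist_force: [1.7, 6.4, -0.5]
finger_gap: 0.613
grip_force: 29.9
turn [ 0.0019  0.0022 -0.001 ] shift(tool axes after turn) m [ 0.0001 -0.0018  0.0018] j [-0.143   0.1345  2.2735  0.138   0.2108 -1.7508] F [ 1.6584  6.4333 -0.4953] gap 0.6130546032484023 t 10.85
[-1.4217  0.1644  0.1687] [-0.6755  6.5546  0.9815] 29.94587391614914
```

```bash
python3 -m pendant '[[[0,0,0.001,0.0,0,0,0],[0,0,0,0,0,0,0],[0,0,0,0.00013,0,0,0.1],[0,0,0,0.00013,0,0,0.1],[0,0,0,0.00013,0,0,0.1],[0,0,0,0.00013,0,0,0.1],[0,0,0,0.00013,0,0,0.1],[0,0,0,0.00013,0,0,0.1],[0,0,0,0.00013,0,0,0.1],[0,0,0,0.00013,0,0,0.1],[0,0,0,0,0,0,0],[0,0,0,0,0,0,0]]]'
cat >> h.py <<'E'
def tq():
    s,p,r=st(); print('torque',r.inv().apply(s['wrist_torque']),'F',r.inv().apply(s['wrist_force']),'grip',s['grip_force'],'ang',(RT.inv()*r).as_rotvec(),'p',p,'j',s['joints'],'gap',s['finger_gap'],s['clock'])
def look(k='side',w=25):
    c=cams.read_camera(k); u,v=map(int,proj(c,C)); cr=c['color'][v-w:v+w,u-w:u+w,::-1]
    return cv2.resize(cr,(400,400),interpolation=cv2.INTER_CUBIC)
E
python3 -c "
from h import *
tq()"
```

```text
clock: 12.05
position: [506.2, -51.3, 108.8]
eef_rot: [2.747, 0.357, 2.181]
wrist_force: [-1.2, -2.7, 0.7]
finger_gap: 0.606
grip_force: 29.9
torque [ 0.563  -0.1891  0.166 ] F [-1.6861 -2.334  -1.1284] grip 29.939063787460327 ang [-0.0018 -0.002   0.7993] p [506.2134 -51.3067 108.8465] j [-0.1414  0.1368  2.2742  0.1312  0.2073 -0.9448] gap 0.6064407214722572 12.05
```

```bash
python3 -c "
from h import *
for i in range(4):
    s,p,r=st(); print(r.inv().apply(s['wrist_torque'])); a=look('side',25)
cv2.imwrite('pics/c3.png',np.hstack([look('top'),a]))"
```

```text
[ 0.563  -0.1891  0.166 ]
[ 0.5388 -0.2085  0.2018]
[ 0.6562 -0.2499  0.1796]
[ 0.7464 -0.2977  0.1239]
```

View pics/c3.png

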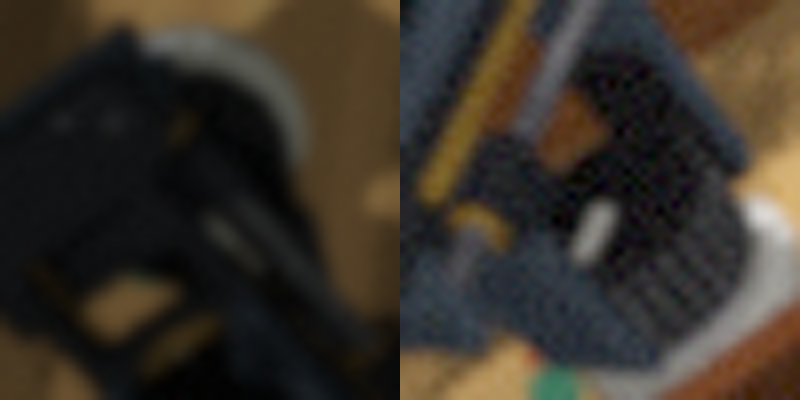

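```bash
python3 - <<'E'
from h import *
c=cams.read_camera('side'); live=c['color'].copy()
E=np.array(c['extrinsics']); f=240/np.tan(np.radians(c['vfov']/2)); xb=np.cross(yb,n)
def pl(u,v,P0):
    d=E[:3,:3]@np.array([(u-c['cx'])/f,(v-c['cy'])/f,1]); t=((P0-E[:3,3])@n)/(d@n); return E[:3,3]+t*d-P0
def ang(w): return np.arctan2(w@yb,w@xb), np.hypot(w@yb,w@xb)   # ccw from up-slope seen from above
for name in('side1.png','side2.png','live'):
    im=(live if name=='live' else cv2.imread('pics/'+name)[:,:,::-1]).astype(int); r,g,b=im[...,0],im[...,1],im[...,2]
    u0,v0=map(int,proj(c,C)); M=np.zeros(r.shape,bool); M[v0-25:v0+30,u0-28:u0+25]=1
    for nm,m,P0 in(('green',(g>r+25)&(g>b),C-46*n),('red',(r>g+80)&(r>b+80)&(r>130),C-46*n),('white',(np.minimum(np.minimum(r,g),b)>135),C)):
        ys,xs=np.where(m&M); W=np.array([pl(x,y,P0) for x,y in zip(xs,ys)]).reshape(-1,3)
        AR=np.array([ang(w) for w in W]).reshape(-1,2)
        if nm=='white': k=AR[:,1]<24
        else: k=(AR[:,1]>25)&(AR[:,1]<70)
        if k.sum(): print(name,nm,k.sum(),'angle',np.arctan2(*ang.__call__(W[k].mean(0))[:1],1) if 0 else ang(W[k].mean(0)),'range',np.unwrap(np.sort(AR[k,0])%(2*np.pi))[[0,-1]],'pix',xs[k].mean(),ys[k].mean())
        if nm=='white' and k.sum()>3:
            w2=np.c_[W[k]@xb,W[k]@yb]; vx,vy=np.linalg.svd(w2-w2.mean(0))[2][0]; print('  line dir',np.arctan2(vy,vx),np.arctan2(-vy,-vx))
E
```

```text
side1.png green 21 angle (np.float64(3.007492136059284), np.float64(45.28723963198726)) range [3.1556 3.1395] pix 292.9047619047619 299.57142857142856
side1.png white 27 angle (np.float64(-1.6243109686079529), np.float64(10.848387516082337)) range [4.0154 9.4009] pix 300.77777777777777 279.77777777777777
  line dir -1.5852057466092135 1.5563869069805798
side2.png green 25 angle (np.float64(3.01031317913589), np.float64(45.58423183770424)) range [3.1556 3.1395] pix 292.8 299.68
side2.png red 16 angle (np.float64(2.5632883343268427), np.float64(47.33472902159334)) range [2.454  2.6774] pix 292.3125 292.75
side2.png white 23 angle (np.float64(-1.602461135153544), np.float64(11.861850917139769)) range [4.0154 3.1177] pix 301.0 280.0
  line dir -1.5598640611374084 1.581728592452385
live green 27 angle (np.float64(2.9999463782752183), np.float64(45.35613995851824)) range [3.1556 3.1395] pix 292.85185185185185 299.48148148148147
```

```bash
python3 -m pendant '[[[0,0,0,0.00013,0,0,0.1],[0,0,0,0.00013,0,0,0.1],[0,0,0,0.00013,0,0,0.1],[0,0,0,0.00013,0,0,0.1]]]' >/dev/null
python3 -c "
from h import *
tq()"
python3 -m pendant '[[[0,0,0,0.00006,0,0,0.05],[0,0,0,0.00006,0,0,0.05]]]' >/dev/null
python3 -c "
from h import *
tq()"
```

```text
torque [ 0.6321 -0.8167 -0.2318] F [-5.266  -3.4725 -0.3377] grip 29.934089183807373 ang [-0.0019 -0.0014  1.2019] p [506.3666 -51.2335 108.3029] j [-0.141   0.138   2.2745  0.1306  0.206  -0.5412] gap 0.6089424487796014 12.75
torque [ 0.5534 -0.8369 -0.2802] F [-3.8708 -2.1073 -0.0809] grip 29.936978816986084 ang [-0.0021 -0.0014  1.2999] p [506.4543 -51.235  108.2254] j [-0.141   0.1383  2.2745  0.1308  0.2057 -0.4434] gap 0.6112115335135123 12.95
```

```bash
for i in 1; do python3 -m pendant '[[[0,0,0,0.00006,0,0,0.05],[0,0,0,0,0,0,0.05]]]' >/dev/null
python3 -c "
from h import *
tq()"
python3 -m pendant '[[[0,0,0,0,0,0,0.05],[0,0,0,0,0,0,0.05]]]' >/dev/null
python3 -c "
from h import *
tq()"; done
```

```text
torque [ 0.4659 -0.8621 -0.4101] F [-4.5028 -2.5081 -1.0528] grip 29.93896722793579 ang [-0.0021 -0.0013  1.3994] p [506.4528 -51.2243 108.1549] j [-0.1409  0.1384  2.2745  0.1306  0.2056 -0.3438] gap 0.6095755418884189 13.15
torque [ 0.3951 -0.9407 -0.4205] F [-4.9695 -1.8141 -0.6692] grip 29.93873566389084 ang [-0.0022 -0.0012  1.4988] p [506.4413 -51.1976 108.1566] j [-0.1409  0.1384  2.2746  0.1304  0.2056 -0.244 ] gap 0.6075347080388033 13.35
```

```bash
python3 -m pendant '[[[0,0,0,0,0,0,0.05],[0,0,0,0,0,0,0.05],[0,0,0,0,0,0,0.03]]]' >/dev/null
python3 -c "
from h import *
tq(); 
for i in range(4): a=look('side'); s,p,r=st(); print(r.inv().apply(s['wrist_torque']))
tq()"
```

```text
torque [ 0.2847 -0.981  -0.5054] F [-4.7245  0.0952 -0.2351] grip 29.940022230148315 ang [-0.0022 -0.001   1.6279] p [506.4104 -51.2013 108.1177] j [-0.1409  0.1384  2.2746  0.1302  0.2056 -0.1147] gap 0.611156615449659 13.65
[ 0.338  -0.9991 -0.5137]
[ 0.3069 -1.015  -0.4057]
[ 0.3349 -1.0471 -0.3947]
[ 0.2829 -1.0829 -0.5225]
torque [ 0.2829 -1.0829 -0.5225] F [-5.2234 -0.9714 -1.2607] grip 29.94120955467224 ang [-0.0023 -0.001   1.627 ] p [506.4552 -51.1754 108.1538] j [-0.1409  0.1384  2.2745  0.1308  0.2056 -0.1162] gap 0.6111756523619785 13.85
```

```bash
python3 -m pendant '[[[100,0,0,0,0,0,0],[100,0,0,0,0,0,0],[100,0,0,0,0,0,0],[100,0,0,0,0,0,0],[100,0,0,0,0,0,0],[100,0,0,0,0,0,0],[100,0,0,-0.02,0,0,0],[100,0,0,-0.03,0,0,0],[100,0,0,-0.03,0,0,0],[100,0,0,-0.04,0,0,0],[100,0,0,0,0,0,0],[100,0,0,0,0,0,0]]]'
python3 -c "
from h import *
togo(np.array([499.9,112.3,165])+70*n)
cv2.imwrite('pics/c4.png',np.hstack([look('top'),look('side')]))"
```

```text
clock: 15.05
position: [446.7, -45.8, 212.9]
eef_rot: [2.614, -0.031, 1.43]
wrist_force: [-1.2, -0.2, 0.3]
finger_gap: 1.0
grip_force: 0.0
turn [ 0.0047  0.0027 -1.6302] shift(tool axes after turn) m [-0.0097  0.1622 -0.0091] j [-0.1521 -0.1226  2.2012  0.0639  0.5368 -0.0495] F [-1.203  -0.1746  0.2754] gap 1.0004968078649554 t 15.05
```

View pics/c4.png

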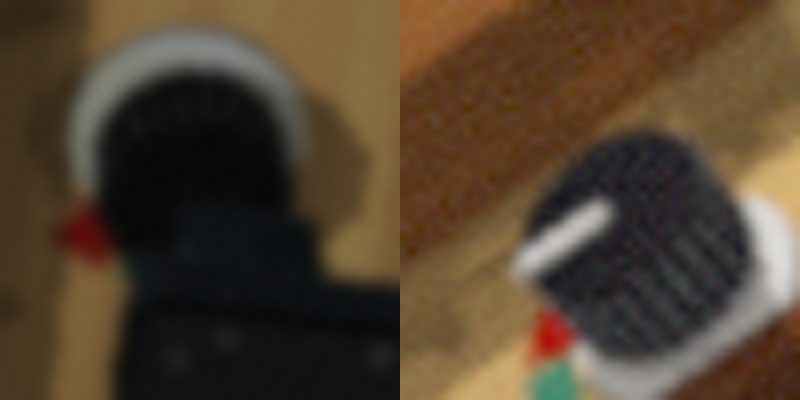

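```bash
python3 - <<'E'
from h import *
c=cams.read_camera('side'); E=np.array(c['extrinsics']); f=240/np.tan(np.radians(c['vfov']/2)); xb=np.cross(yb,n)
C2=C-2*n; u0,v0=map(int,proj(c,C2)); im=c['color'].astype(int)
m=im.min(2)>120; ys,xs=np.where(m); k=(abs(xs-u0)<17)&(abs(ys-v0)<12); xs,ys=xs[k],ys[k]
d=np.c_[(xs-c['cx'])/f,(ys-c['cy'])/f,np.ones(len(xs))]@E[:3,:3].T; t=((C2-E[:3,3])@n)/(d@n); W=E[:3,3]+t[:,None]*d-C2
w=np.c_[W@xb,W@yb]; kk=(np.hypot(*w.T)<32)&(w[:,1]>-12); w=w[kk]; v=np.linalg.svd(w-w.mean(0))[2][0]; v*=np.sign(v@w.mean(0))
print(len(w),w.mean(0),np.arctan2(v[1],v[0]),np.c_[xs,ys][kk].mean(0))
E
```

```text
42 [-15.4499   3.9864] 3.0717528393889664 [293.5238 280.4048]
```

```bash
python3 -m pendant '[[[100,0,0,0,0,0,-0.148],[100,0,0,0,0,0,-0.148],[100,0,0,0,0,0,-0.148],[100,0,0,0,0,0,-0.148],[100,0,0,0,0,0,-0.148],[100,0,0,0,0,0,-0.148],[100,0,0,0,0,0,-0.148],[100,0,0,0,0,0,-0.148],[100,0,0,0,0,0,-0.148],[100,0,0,0,0,0,-0.148],[100,0,0,0,0,0,-0.148],[100,0,0.03,-0.009,0,0,0],[100,0,0.03,0,0,0,0],[100,0,0.03,0,0,0,0],[100,0,0.03,0,0,0,0],[100,0,0.03,0,0,0,0],[100,0,0.015,0,0,0,0],[100,0,0,0,0,0,0],[100,0,0,0,0,0,0]]]'
python3 -c "
from h import *
for k in ('top','side'): print(k,[(np.array(d['location']),d['p']) for d in cams.pinpoint(cams.read_camera(k),'lid_grip')[:1]])
togo(np.array([490.2,114.5,164.5])-8*n)"
```

```text
clock: 17.1
position: [456.8, 118.9, 218.8]
eef_rot: [3.141, 0.523, 3.051]
wrist_force: [0.2, -1.5, 0.1]
finger_gap: 0.997
grip_force: 0.0
top [(array([492.6, 115.1, 164.5]), 0.69)]
side [(array([492.1,  40.6,   0.9]), 0.65)]
turn [ 0.0001  0.0017 -0.0035] shift(tool axes after turn) m [-0.0013 -0.0005  0.0726] j [ 0.3945 -0.0616  2.1285 -0.4009  0.64   -0.8125] F [-0.5314 -0.3026 -1.5755] gap 1.0020984761880123 t 17.3
```

Descend, grip the bar, and slide shut (about 0.166 m) in two stages.

```bash
python3 -m pendant '[[[100,-0.001,0,0.03,0,0,-0.0035],[100,0,0,0.03,0,0,0],[100,0,0,0.0125,0,0,0],[100,0,0,0,0,0,0],[0,0,0,0,0,0,0],[0,0,0,0,0,0,0],[0,0,0,0,0,0,0],[0,0,0,0,0,0,0],[0,0,0,0,0,0,0],[0,0,0,0,0,0,0],[0,0,0,0,0,0,0],[0,0,0,0,0,0,0],[0,0,0,0,0,0,0],[0,0,0,0,0,0,0],[0,0,0,0,0,0,0],[0,0,0,0,0,0,0]]]'
python3 -c "
from h import *
tq()"
python3 -m pendant '[[[0,0,-0.008,0,0,0,0],[0,0,-0.015,0,0,0,0],[0,0,-0.02,0,0,0,0],[0,0,-0.02,0,0,0,0],[0,0,-0.02,0,0,0,0],[0,0,-0.02,0,0,0,0],[0,0,-0.02,0,0,0,0],[0,0,-0.02,0,0,0,0],[0,0,-0.012,0,0,0,0],[0,0,0,0,0,0,0],[0,0,0,0,0,0,0],[0,0,0,0,0,0,0]]]'
python3 -c "
from h import *
tq(); togo(C+25*n)"
```

```text
clock: 18.9
position: [494.2, 115.5, 157.9]
eef_rot: [3.141, 0.525, 3.053]
wrist_force: [0.3, -2.3, -0.4]
finger_gap: 0.217
grip_force: 30.0
torque [0.4396 0.1655 0.3314] F [-0.2544 -2.2945  0.5871] grip 29.99576836824417 ang [-0.0007 -0.002  -0.0007] p [494.1811 115.4907 157.9346] j [ 0.3469  0.0732  2.1788 -0.5011  0.4553 -0.7308] gap 0.21738435406682563 18.9
clock: 20.1
position: [480.1, -38.7, 157.9]
eef_rot: [3.141, 0.525, 3.053]
wrist_force: [-5.3, -2.5, 4.0]
finger_gap: 0.218
grip_force: 30.0
torque [0.4312 0.6481 0.21  ] F [ 2.3913 -2.9891 -6.057 ] grip 29.999343752861023 ang [-0.0009 -0.0018 -0.0007] p [480.0844 -38.7316 157.9097] j [-0.1134  0.011   2.246   0.0367  0.3599 -1.6264] gap 0.21801768642005845 20.1
turn [0.0009 0.0018 0.0007] shift(tool axes after turn) m [ 0.001  -0.0122  0.0018] j [-0.1134  0.011   2.246   0.0367  0.3599 -1.6264] F [-5.3497 -2.5282  4.0409] gap 0.21801768642005845 t 20.1
```

```bash
python3 -m pendant '[[[0,0,-0.004,0,0,0,0],[0,0,-0.004,0,0,0,0],[0,0,-0.002,0,0,0,0],[0,0,0,0,0,0,0]]]'
python3 -c "
from h import *
tq()"
python3 -m pendant '[[[0,0,-0.002,0,0,0,0],[0,0,-0.001,0,0,0,0],[0,0,0,0,0,0,0]]]'
python3 -c "
from h import *
tq()"
```

```text
clock: 20.5
position: [479.2, -48.4, 157.9]
eef_rot: [3.14, 0.525, 3.053]
wrist_force: [-6.1, 0.0, 5.4]
finger_gap: 0.213
grip_force: 30.0
torque [0.2698 0.6757 0.2972] F [ 2.5482 -0.492  -7.6704] grip 30.003993809223175 ang [-0.0015 -0.0018 -0.0007] p [479.2048 -48.4077 157.911 ] j [-0.145   0.0111  2.2459  0.0831  0.3615 -1.6972] gap 0.2127776165216964 20.5
clock: 20.8
position: [479.1, -48.8, 157.9]
eef_rot: [3.136, 0.524, 3.051]
wrist_force: [-2.2, 20.0, 4.7]
finger_gap: 0.218
grip_force: 30.0
torque [-3.1473  0.322   0.0675] F [ 1.1004 19.7195 -5.9266] grip 30.032978653907776 ang [-0.0055 -0.0011  0.0006] p [479.1442 -48.8078 157.8536] j [-0.1506  0.0114  2.2455  0.102   0.3632 -1.7185] gap 0.21790395417108635 20.8
```

Stop reached (+20 N at the shut end). Hold briefly, relax, release, rise and verify.

```bash
python3 -m pendant '[[[0,0,0,0,0,0,0],[0,0,0,0,0,0,0],[0,0,0.0025,0,0,0,0],[0,0,0,0,0,0,0],[100,0,0,0,0,0,0],[100,0,0,0,0,0,0],[100,0,0,0,0,0,0],[100,0,0,0,0,0,0],[100,0,0,0,0,0,0],[100,0,0,0,0,0,0],[100,0,0,-0.02,0,0,0],[100,0,0,-0.03,0,0,0],[100,0,0,-0.04,0,0,0],[100,0,0,-0.04,0,0,0],[100,0,0,0,0,0,0],[100,0,0,0,0,0,0]]]'
python3 -c "
from h import *
tq()
for k in ('top','side'):
    c=cams.read_camera(k); save(c,k+'9.png')
    for t in('lid_grip','bowl','brush','trivet'): print(k,t,[(np.array(d['location']),d['p']) for d in cams.pinpoint(c,t)[:1]])"
```

```text
clock: 22.4
position: [414.7, -43.5, 271.2]
eef_rot: [3.141, 0.528, 3.053]
wrist_force: [0.7, 0.8, -0.8]
finger_gap: 1.003
grip_force: 0.0
torque [-0.0056  0.3234  0.0014] F [-0.1167  0.8487  0.9506] grip 0.0 ang [-0.001  -0.0046 -0.0011] p [414.6966 -43.535  271.1779] j [-0.1627 -0.24    2.1279  0.057   0.7278 -1.6776] gap 1.0030806694461052 22.4
top lid_grip [(array([476.1, -44.7, 166.7]), 0.75)]
top bowl [(array([538.2, 363.6,   0.1]), 0.81)]
top brush [(array([640.2, -40.5,  -4.4]), 0.68)]
top trivet [(array([ 467.3, -252.6,   -1.6]), 0.97)]
side lid_grip [(array([475.9, -46.9, 164.2]), 0.71)]
side bowl []
side brush [(array([640.4, -39.6,  -0.3]), 0.5)]
side trivet [(array([ 468.6, -257.6,   -2.5]), 0.67)]
```

View pics/side9.png

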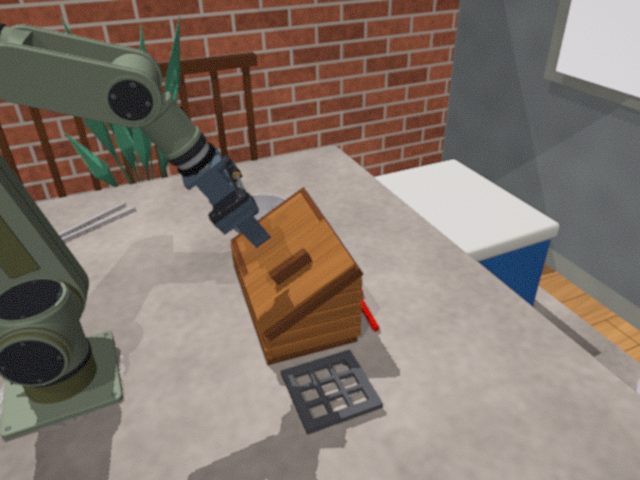

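The lid covers the whole compartment, with the grip at (290,267). The gripper is free, and the brush and trivet have not moved. When I released, the bar sat within about 1 mm of the cap axis, against the stop.

```bash
python3 -c "
from h import *
print(manip.hand_in())"
```

```text
the job is handed in; nothing more can be done
None
```

I opened the lid, turned the cap about 0.25 rad past its seal, which is snug, slid the lid shut against its stop and let go. I then handed the job in at about 22.5 s; no verdict came back. The bowl, brush and trivet stayed where they were.

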